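# Bring the mould's pour spot under the drill bit and hold the turntable still

### The job

The round plaster mould on the drill stand is about to get its pour hole: push the carriage in along its slide, and turn the turntable by its upright finger posts, until the middle of the dimple in the raised collar (the other three bumps on the plaster are plain domes) stands right under the tip of the drill bit. Finish with the gripper still holding one of the finger posts, so that the turntable stays dead still for drilling; nothing is let go at the end. Do not press on the plaster, do not touch the drill, and leave the other things on the bench where they are.

Things in the scene. Friction and masses are not known exactly. Their poses are not given: they have to be found in the camera images.
- drill_stand: Bench drill stand, fixed to the bench: grey base plate 410 x 170 x 16 mm with two steel ways and a 25 mm column 285 mm high. Its origin lies on the bench top (z = 0), 180 mm in front of the column's axis; its x axis runs along the slide, level, towards the column (the way the carriage is pushed in), z up. It stands in a different place and yaw each time.
- drill: The small black drill held on the column's arm above the turntable, fixed: motor housing 60 mm across at the clamp ring, 150 to 265 mm above the bench, with chuck and a thin twist bit pointing down. The arm runs from it along the stand's +x to the column. Same origin and axes as the drill stand. Must not be touched.
- bit_tip (a point): Point of the drill bit, 103 mm above the bench, fixed to the stand at x = 48 mm, y = 0 of the stand's frame. It stays up there (18 mm above the pour spot).
- carriage (a joint): Slide of the dark steel carriage that carries the turntable along the stand's +x, in m: 0 = fully pulled out, 0.105 = pushed in to the stop. The turntable's axis lies on the stand's y = 0, at x = value - 0.080 m. It starts between 0 and 0.05. Stiff ways: about 6 N moves it, and it stays where it is left. The right place is short of the stop.
- draw_knob (a point): Centre of the grip of the carriage's upright black draw knob (cylinder 21 mm across, from 51 to 88 mm above the bench; this point is 71 mm above the bench), on the carriage's tongue, 158 mm from the turntable's axis towards the stand's -x, y = 0. The tongue below it has its top 38 mm above the bench. Moves with the carriage.
- turntable: Aluminium turntable, 224 mm across, its deck 56 mm above the bench; turns freely, without stops within one turn either way, on an upright axis on the carriage (about 0.06 N m of friction, stays where it is left). Origin on its axis, 42 mm above the bench, z up; its x axis points from the axis to the pour spot, wherever it has been turned.
- table_axis (a point): Centre of the turntable's deck, on its axis, 56 mm above the bench.
- finger_posts: The four upright round steel posts on the turntable's rim, by which it is turned and held; origin and axes as the turntable's. Each is 14 mm across and stands from the deck (56 mm above the bench) up to 96 mm, on a circle of 100 mm radius, at 45, 135, 225 and 315 degrees counterclockwise (from above) from the turntable's x axis, 27 mm clear of the plaster.
- post_1 (a point): Grip centre of the post at 45 degrees, 82 mm above the bench.
- post_2 (a point): Grip centre of the post at 135 degrees, 82 mm above the bench. Posts 2 and 3 are on the side away from the column when the pour spot is under the bit.
- post_3 (a point): Grip centre of the post at 225 degrees, 82 mm above the bench.
- post_4 (a point): Grip centre of the post at 315 degrees, 82 mm above the bench.
- mould: Round plaster mould, 132 mm across and 20 mm thick, bolted on the middle of the turntable by a nut and stud that reach 92 mm above the bench, and turning with it. On its top, on a circle of 48 mm radius, are three plain domes 17 mm across and one raised collar 31 mm across, 9 mm high, with a funnel-shaped dimple 20 mm wide in it (the pour spot). Origin on the axis on the deck, 56 mm above the bench; x axis towards the pour spot. Fragile: do not press on it.
- pour_spot (a point): Centre of the dimple, level with the top of its collar, 85 mm above the bench, 48 mm from the turntable's axis.
- pigment_ochre: Bystander: pigment jar 47 mm across, 98 mm high, origin at the centre of its underside.
- pigment_red: Bystander: pigment jar 45 mm across, 100 mm high, origin at the centre of its underside.
- dropper: Bystander: dropper bottle 33 mm across, 102 mm high, origin at the centre of its underside.
- pin_tin: Bystander: round tin 57 mm across, 72 mm high, origin at the centre of its underside.
- plaster_blank_1: Bystander: loose plaster block 40 x 55 x 16 mm on the bench, origin at the centre of its underside.
- plaster_blank_2: Bystander: loose plaster block 48 x 48 x 20 mm on the bench, origin at the centre of its underside.
- marker: Bystander: marker pen 135 mm long, 17 mm thick, lying on the bench, origin at the centre of its underside.

How it is judged:
On the way:
1. the carriage is pushed in so far that the mould's ring of bumps passes beneath the bit (turntable axis 48 mm from the bit, within 6 mm) (horizontal distance between table_axis and bit_tip between 0.042 and 0.054 m), for 0.2 s.
At the end, for the whole second after the job is handed in: The centre of the dimple stands within 5 mm (seen from above) of the point of the bit, the gripper holds a finger post with at least 3 N, and turntable and carriage are still (under 0.03 rad/s and 5 mm/s) (horizontal distance between pour_spot and bit_tip below 0.005 m and contact force between the fingers and finger_posts above 3 N and angular speed of turntable below 0.03 rad/s and linear speed of turntable below 0.005 m/s); the arm keeps its last pose, push and grip.
It fails at once if the drill is touched with more than 1 N (contact force between any of the fingers, the arm and drill above 1 N).
It fails at once if the plaster mould is pressed with more than 4 N (contact force between any of the fingers, the arm and mould above 4 N).
It fails at once if a bystander is moved by more than 30 mm (distance of any of pigment_ochre, pigment_red, dropper, pin_tin, plaster_blank_1, plaster_blank_2, marker from where it was at the start of the episode above 0.03 m).
It also fails if it takes over 64 s, if anything falls off the work surface, if the arm or the gripper's body presses on something with over 40 N, if the wrist force passes 120 N, or if a joint passes its speed limit or range.

### The arm

A 6-joint arm with a two-finger parallel gripper is mounted at the origin on a cart in front of the work surface, level with it; the furniture and walls round the work are solid. World frame = base frame: x ahead of the robot, y to its left, z up, the work surface at z = 0. Lengths are in m, angles in rad, forces in N, time in s.
With the tool pointing down it reaches from about 0.275 to 0.75 m from the base axis. Payload 10.2 kg.
Tool frame: the origin (TCP) lies midway between the tips of the shut fingers; the grasp point (between the pads) lies 19 mm behind it (robot.grasp_offset is the distance from the TCP to the grasp point, in m); z points along the fingers, y is the line along which they close (so a half turn about z gives the same grasp; the last joint's range is limited). The gripper opens to 85 mm and grips with 20 to 120 N. Pads are 22 mm wide; open, the fingers measure 114 mm over their backs; the gripper's body (76 mm by 85 mm) begins 54 mm behind the grasp point. The pads swing forward as they close: fully open they stand 13 mm farther back than shut.
Start: joints at [0.89, 0.313, 1.498, -0, 1.331, -0.223], TCP at [0.232, 0.471, 0.231] pointing down, gripper open.
Joint ranges: [-2.94, 2.94], [-0.97, 2.17], [0.19, 2.56], [-1.23, 4.37], [0.02, 3.11], [-2.88, 2.88]. Speed limits (rad/s): [2.39, 2.39, 3.01, 3.14, 3.14, 3.14].

### API

Orientations are given as a unit quaternion [x, y, z, w].
In Python, from station import robot gives the robot as it stands.
- The arm moves only by the tool send_rows, never from a script. Its argument "plan" is a list of rows, each a list of 3 entries, a list of its own where there are three numbers: the shift along the tool's x, y, z in cm, then the turn about the tool's z in degrees, then the opening in per cent of the stroke, from 0 (shut) to 100 (fully open). In form: [[[tx, ty, tz], spin, hand], ...]. A call has 1 to 5 rows; each row shifts and turns the commanded pose from where the row before left it, along the tool's axes as they then stand; what a row does not reach is not made up. A row lasts 1/10 s, in which the tool goes at most 50 mm and 8.59 degrees, less where a joint would pass 70% of its speed; a pose out of reach is approached as far as the arm can. A call is refused whole if a number of a shift passes 5 or a number of a turn 8.59, either way. A call with a gripper value outside its range is refused whole. The fingers move at their own pace and stop on an object; "grip_force" is the grip in N (left out, the last holds). Time passes only in rows, so rows that do not move let the fingers close. It gives the time, the measured TCP pose, the force, the opening and the grip force at its end, in the units of the state.
- robot.state(): the state, without advancing time (a new reading comes with each control period).
- robot.get_image(name): name is "scene" or "top"; returns the picture (400x640x3 uint8, blue, green, red); there is no depth.
- robot.calibration(name): a dict with "fx", "fy", "cx", "cy" (pixels), "R" (3x3) and "t" (3): a world point X has camera coordinates R X + t. Camera axes: x right, y down, z forward; pixel columns grow to the right and rows downward; lengths in m; the calibration is good to about 2 mm. A picture is of the moment at which its call begins. calibration takes no time and is no camera call.
- robot.sign_off(): hands the job in; it is judged then, once.
The state is a dict: "clock": time; "q": joint angles; "qvel": joint speeds; "joint_torque": joint torques, N m; "tcp_pos": TCP position; "eef_rot": TCP orientation; "force": force on the tool from outside, world axes, zero at the start; "wrist_torque": the same for the moment, N m; "width": finger opening in m; "finger_force": force on a finger pad.
Only numpy, scipy, OpenCV 4.12 (cv2) and the standard library are available. Lean on these libraries where they do the work, as an engineer would, in place of code of your own. Each camera call takes 0.05 s, during which the arm holds its last target. There are 200 camera calls.

## Working session

There is one attempt and no reset: what is moved stays moved. The work goes in short steps, Python scripts to look and compute and a tool call to move; the robot and the scene stay as the last step left them, time stands still between calls to the robot, and variables do not carry over. Pictures are saved under pics/ and viewed, at most 10 in all, crops included, and the job is handed in when it is done.

Besides the shell and the picture viewer there is one more tool, called by a JSON object that holds its "api" and its "payload", one argument or row to a line. send_rows: Moves the arm, as the interface text tells. Its arguments: {"type":"object","properties":{"plan":{"type":"array"},"grip_force":{"type":"number"}},"required":["plan"]}

```bash
mkdir -p pics
python3 - <<'E'
from station import robot
import cv2
for n in("scene","top"):
    im=robot.get_image(n); cv2.imwrite(f"pics/{n}0.png",im)
    c=robot.calibration(n); print(n,{k:(v if not hasattr(v,'tolist') else v.tolist()) for k,v in c.items()})
s=robot.state(); print(s)
E
```

```text
scene {'fx': 423.41994565092483, 'fy': 423.41994565092483, 'cx': 317.57951973092395, 'cy': 203.27770781169576, 'R': [[0.7007550151096208, -0.7132011509445383, -0.0169271110973297], [-0.38271681313557204, -0.3558023053302173, -0.8526034016264857], [0.6020550221882274, 0.6039443996040437, -0.5222843214618301]], 't': [-0.32443803285266626, 0.3057518949157837, 1.1435682102375926]}
top {'fx': 426.40956137992305, 'fy': 426.40956137992305, 'cx': 314.70186404936067, 'cy': 197.04640730114863, 'R': [[-0.015982579490031342, -0.9997967620430874, 0.012287870482838756], [-0.9906229228196048, 0.01416581422666901, -0.13588802188434174], [0.13568633658990384, -0.014344487284448029, -0.9906479968926188]], 't': [0.07613311258580843, 0.516484276861138, 1.2996901868889483]}
{'clock': 0.1, 'q': array([ 8.89590888e-01,  3.13411434e-01,  1.49834101e+00, -2.56818925e-06,
        1.33097316e+00, -2.23382114e-01]), 'qvel': array([ 4.71443225e-05, -1.35870176e-03, -1.21840601e-03,  2.73618761e-06,
       -1.34913650e-03, -5.26256620e-04]), 'joint_torque': array([ 9.09110167e-04, -4.12909698e+01, -2.60141230e+01, -3.20608287e-04,
        3.03443710e-03, -1.69892184e-05]), 'tcp_pos': array([0.23191235, 0.47076084, 0.23079097]), 'eef_rot': array([ 2.26917376e-01,  9.73913848e-01, -5.10058019e-04, -2.46444075e-04]), 'force': array([-0.55197791, -0.17494082,  0.16476762]), 'wrist_torque': array([-0.00391089,  0.04449723, -0.02868599]), 'finger_force': 0.0, 'width': 0.0854583890066048}
```

View pics/top0.png

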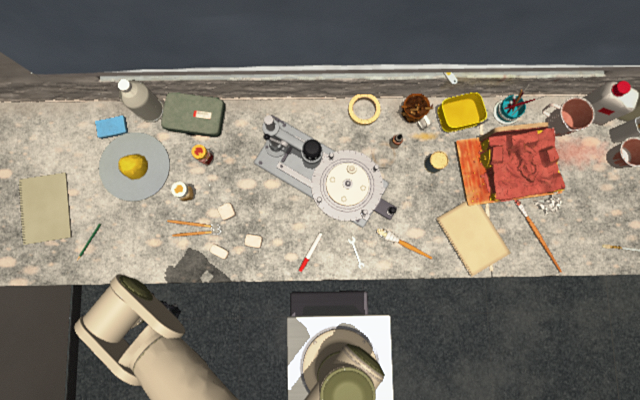

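View pics/scene0.png

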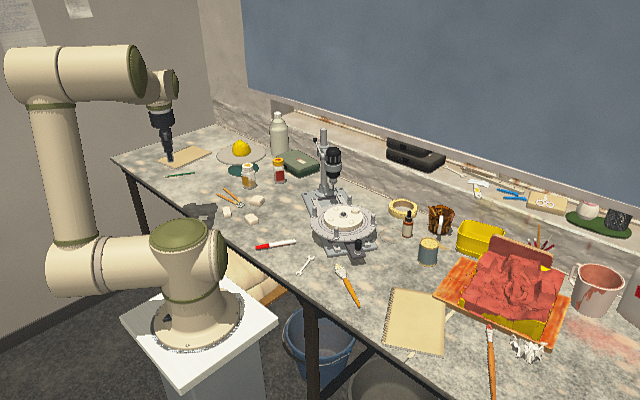

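The top view shows the turntable near (347,185), the knob near (390,210) and the column near (268,122). I'll zoom in on both views.

Run:
```python
import cv2,numpy as np
a=cv2.imread("pics/top0.png")[105:235,245:405]; b=cv2.imread("pics/scene0.png")[120:265,290:390]
cv2.imwrite("pics/a.png",cv2.resize(a,None,fx=5,fy=4.6 if 0 else 4.6,interpolation=cv2.INTER_CUBIC)[:598] if 0 else cv2.resize(a,(720,585),interpolation=cv2.INTER_CUBIC))
cv2.imwrite("pics/b.png",cv2.resize(b,(400,580),interpolation=cv2.INTER_CUBIC))
```

```text
(no output)
```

View pics/a.png

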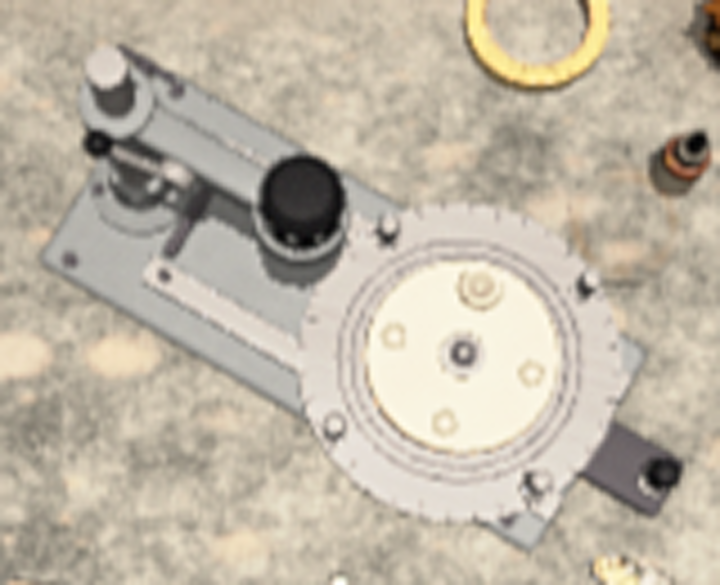

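View pics/b.png

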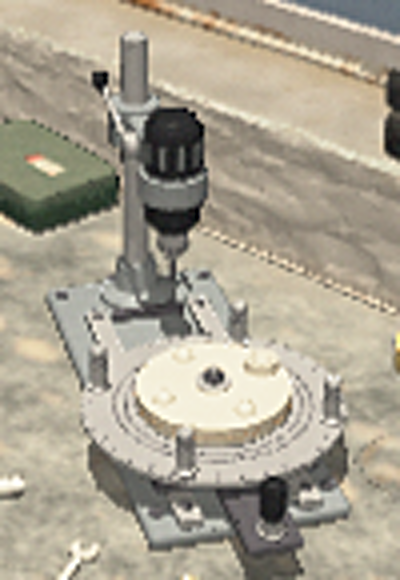

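Crop a (4.5x) shows the stud at (463,350), collar at (480,287), post tops at about (388,222), (588,280), (335,425) and (540,478), the knob top at (665,468) and the column top at (105,65). Crop b (4x) has the matching points: stud (213,376), collar (262,358), knob top (272,485), column top (133,35) and bit tip (172,282).

```bash
cat > h.py <<'E'
import numpy as np,cv2
from station import robot
C={n:robot.calibration(n) for n in("scene","top")}
def ray(n,uv):
    c=C[n];R=np.array(c["R"]);t=np.array(c["t"])
    return -R.T@t, R.T@np.array([(uv[0]-c["cx"])/c["fx"],(uv[1]-c["cy"])/c["fy"],1])
def onz(n,uv,z):
    o,d=ray(n,uv); return o+d*(z-o[2])/d[2]
def two(a,b):
    (o1,d1),(o2,d2)=ray("top",a),ray("scene",b)
    s=np.linalg.lstsq(np.c_[d1,-d2],o2-o1,rcond=None)[0]
    p,q=o1+s[0]*d1,o2+s[1]*d2
    return (p+q)/2,np.linalg.norm(p-q)
def proj(n,X):
    c=C[n];p=np.array(c["R"])@X+np.array(c["t"]);return np.array([c["fx"]*p[0]/p[2]+c["cx"],c["fy"]*p[1]/p[2]+c["cy"]])
def mould(im,n,box):
    x0,y0,x1,y1=box; h=cv2.cvtColor(im[y0:y1,x0:x1],cv2.COLOR_BGR2HSV)
    m=cv2.inRange(h,(15,15,215),(40,90,255)); m=cv2.morphologyEx(m,cv2.MORPH_CLOSE,np.ones((5,5)))
    c=max(cv2.findContours(m,0,cv2.CHAIN_APPROX_NONE)[0],key=cv2.contourArea)
    P=np.array([onz(n,(p[0][0]+x0,p[0][1]+y0),.076)[:2] for p in cv2.convexHull(c)],np.float32)
    return cv2.minEnclosingCircle(P), cv2.fitEllipse(P)
E
python3 - <<'E'
from h import *
np.set_printoptions(precision=4,suppress=True)
A=lambda x,y:((x+.5)/4.5-.5+245,(y+.5)/4.5-.5+105)
B=lambda x,y:((x+.5)/4-.5+290,(y+.5)/4-.5+120)
for k,a,b,z in [("stud",(463,350),(213,374),.092),("collar",(480,287),(262,358),.085),("knob",(665,466),(272,483),.088),("col",(105,62),(133,37),.285),
 ("pA",(388,222),(237,306),.096),("pB",(588,279),(333,378),.096),("pC",(335,423),(98,347),.096),("pD",(540,477),(187,432),.096)]:
    print(k,*two(A(*a),B(*b)),onz("top",A(*a),z)[:2],onz("scene",B(*b),z)[:2])
print("housing",onz("top",A(302,192),.265),"tip",onz("scene",B(172,282),.103))
print(mould(cv2.imread("pics/top0.png"),"top",(315,155,380,215)))
E
```

```text
stud [ 0.5541 -0.031   0.0842] 0.00014811128342727097 [ 0.5529 -0.0303] [ 0.545  -0.0389]
collar [ 0.5984 -0.0448  0.0851] 0.003364000878622943 [ 0.5971 -0.0436] [ 0.6001 -0.0455]
knob [ 0.4732 -0.1638  0.0826] 0.001878525118989934 [ 0.4733 -0.1634] [ 0.4666 -0.1679]
col [0.6916 0.1906 0.2834] 0.0008002983583866278 [0.6914 0.1902] [0.6883 0.188 ]
pA [0.641  0.0181 0.0929] 4.97712890924794e-06 [0.6402 0.0182] [0.637  0.0147]
pB [ 0.6012 -0.1169  0.0953] 0.004582643363572307 [ 0.5993 -0.1152] [ 0.6026 -0.1186]
pC [0.5047 0.0559 0.0963] 0.0011858735051232519 [0.5043 0.0563] [0.5056 0.056 ]
pD [ 0.4673 -0.0797  0.0923] 0.0014715135715185168 [ 0.4663 -0.0787] [ 0.464  -0.0836]
housing [0.6181 0.0774 0.265 ] tip [0.6204 0.077  0.103 ]
(((0.5430150032043457, -0.022076379507780075), 0.12298588454723358), ((0.5435242652893066, -0.023173296824097633), (0.22443018853664398, 0.24843190610408783), 59.29282760620117))
```

Everything agrees with the given sizes: the posts lie on a 99.5 mm radius, knob to column is 416 mm, and carriage v is about 0.001.

| Quantity | Value |
|---|---|
| Stand yaw | about 58.3° |
| Turntable axis | (0.5535, -0.0306) |
| Bit tip | (0.620, 0.0775) |
| Post angles | 29.35° + 90k |
| Pour spot angle | about -15.65° |
| Turn needed | +74° |
| Carriage push needed | about 79 mm |

Post_3 at (0.4663, -0.0796) can do both jobs in one grip. First I spin the tool +124.5° so its y axis is tangential.

{"api": "send_rows", "payload": {
  "plan": [
    [[0, 0, 0], 8.3, 50],
    [[0, 0, 0], 8.3, 50],
    [[0, 0, 0], 8.3, 50],
    [[0, 0, 0], 8.3, 50],
    [[0, 0, 0], 8.3, 50]
  ],
  "grip_force": 40
}}

```text
clock: 0.6
tcp_pos: [0.232, 0.4708, 0.231]
eef_rot: [0.56, 0.829, -0.0, -0.0]
force: [-0.1, -0.1, -0.4]
width: 0.0426
finger_force: 0.0
```

{"api": "send_rows", "payload": {
  "plan": [
    [[0, 0, 0], 8.3, 50],
    [[0, 0, 0], 8.3, 50],
    [[0, 0, 0], 8.3, 50],
    [[0, 0, 0], 8.3, 50],
    [[0, 0, 0], 8.3, 50]
  ]
}}

```text
clock: 1.1
tcp_pos: [0.2319, 0.4708, 0.2309]
eef_rot: [0.817, 0.577, -0.0, 0.0]
force: [0.3, -0.0, 0.1]
width: 0.0427
finger_force: 0.0
```

{"api": "send_rows", "payload": {
  "plan": [
    [[0, 0, 0], 8.3, 50],
    [[0, 0, 0], 8.3, 50],
    [[0, 0, 0], 8.3, 50],
    [[0, 0, 0], 8.3, 50],
    [[0, 0, 0], 8.3, 50]
  ]
}}

```text
clock: 1.6
tcp_pos: [0.2319, 0.4708, 0.2309]
eef_rot: [0.968, 0.25, -0.0, 0.0]
force: [-0.1, 0.1, 0.1]
width: 0.0429
finger_force: 0.0
```

{"api": "send_rows", "payload": {
  "plan": [
    [[-0.55, 4.9, 0], 0, 50],
    [[-0.55, 4.9, 0], 0, 50],
    [[-0.55, 4.9, 0], 0, 50],
    [[-0.55, 4.9, 0], 0, 50],
    [[-0.55, 4.9, 0], 0, 50]
  ]
}}

```text
clock: 2.1
tcp_pos: [0.328, 0.242, 0.2312]
eef_rot: [0.967, 0.253, -0.0, 0.0]
force: [0.9, 0.5, -1.2]
width: 0.0426
finger_force: 0.0
```

{"api": "send_rows", "payload": {
  "plan": [
    [[-0.55, 4.9, 0], 0, 50],
    [[-0.55, 4.9, 0], 0, 50],
    [[-0.55, 4.9, 0], 0, 50],
    [[-0.55, 4.9, 0], 0, 50],
    [[-0.55, 4.9, 0], 0, 50]
  ]
}}

```text
clock: 2.6
tcp_pos: [0.4239, 0.0145, 0.2313]
eef_rot: [0.968, 0.252, 0.0, -0.0]
force: [1.5, 1.3, -1.0]
width: 0.0426
finger_force: 0.0
```

{"api": "send_rows", "payload": {
  "plan": [
    [[-0.35, 3.5, 0], 0, 50],
    [[-0.35, 3.5, 0], 0, 50],
    [[-0.35, 3.5, 0], 0, 50],
    [[0, 0, 4], 0, 50],
    [[0, 0, 4], 0, 50]
  ]
}}

```text
clock: 3.1
tcp_pos: [0.4661, -0.0811, 0.1503]
eef_rot: [0.968, 0.252, 0.001, 0.0]
force: [0.4, -0.0, -0.2]
width: 0.0424
finger_force: 0.0
```

Run:
```python
from h import *
a=robot.get_image("top")[130:235,280:405]; b=robot.get_image("scene")[120:265,265:390]
A=cv2.resize(a,(500,420),interpolation=cv2.INTER_CUBIC);B=cv2.resize(b,(300,420*1),interpolation=cv2.INTER_CUBIC)
cv2.imwrite("pics/c.png",np.hstack([A,B])); print(robot.state()["tcp_pos"])
```

```text
[ 0.46333234 -0.07927984  0.14725047]
```

View pics/c.png

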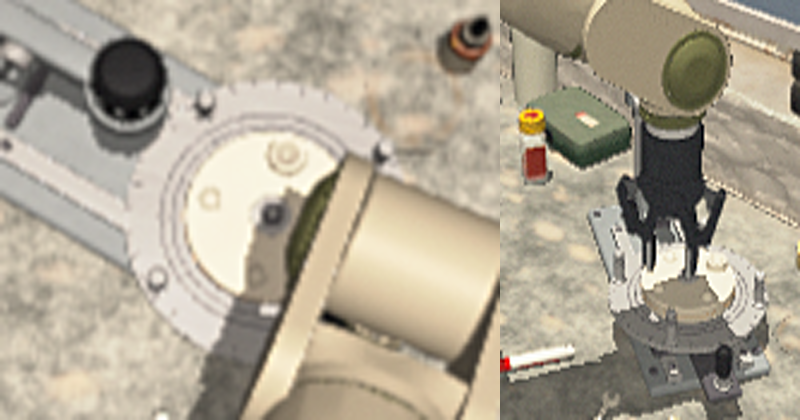

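The gripper sits above post_3 (scene crop (670,315)), with a finger either side of it. I'll settle, then check the position.

{"api": "send_rows", "payload": {
  "plan": [
    [[0, 0, 0], 0, 50],
    [[0, 0, 0], 0, 50]
  ]
}}

```text
clock: 3.4
tcp_pos: [0.4668, -0.0804, 0.1533]
eef_rot: [0.968, 0.253, 0.001, 0.001]
force: [1.1, 0.2, 1.0]
width: 0.0425
finger_force: 0.0
```

{"api": "send_rows", "payload": {
  "plan": [
    [[0, 0, 2.5], 0, 50],
    [[0, 0, 2.5], 0, 50],
    [[0, 0, 2], 0, 50],
    [[0, 0, 1.5], 0, 50],
    [[0, 0, 0], 0, 50]
  ]
}}

```text
clock: 3.9
tcp_pos: [0.4659, -0.08, 0.0664]
eef_rot: [0.968, 0.253, -0.0, -0.0]
force: [-0.1, 0.3, 0.2]
width: 0.0426
finger_force: 0.0
```

{"api": "send_rows", "payload": {
  "plan": [
    [[0, 0, 0], 0, 0],
    [[0, 0, 0], 0, 0],
    [[0, 0, 0], 0, 0],
    [[0, 0, 0], 0, 0],
    [[0, 0, 0], 0, 0]
  ],
  "grip_force": 40
}}

```text
clock: 4.4
tcp_pos: [0.4667, -0.0805, 0.0679]
eef_rot: [0.968, 0.253, 0.001, 0.001]
force: [-0.5, 0.2, 5.9]
width: 0.0128
finger_force: 39.1
```

The post is gripped, at 12.8 mm width and 39 N. Now I work out the combined push and turn in tool axes.

Run:
```python
import numpy as np
N=25;th=np.radians(74)/N;ds=7.9/N
for i in range(N):
    a=np.radians(58.3-29.35)-i*th; b=a  # slide dir relative to tool x
    x=ds*np.cos(a)+10*(1-np.cos(th)); y=ds*np.cos(a+np.pi/2)+10*np.sin(th)
    print(i, round(x,2),round(y,2)) if i%5 in(0,2,4) else None
print(np.degrees(th))
```

```text
0 0.29 0.36
2 0.3 0.39
4 0.32 0.42
5 0.32 0.44
7 0.33 0.47
9 0.33 0.5
10 0.33 0.52
12 0.33 0.55
14 0.32 0.58
15 0.32 0.6
17 0.31 0.63
19 0.29 0.66
20 0.29 0.68
22 0.27 0.7
24 0.25 0.73
2.96
```

{"api": "send_rows", "payload": {
  "plan": [
    [[0.29, 0.36, 0], -2.96, 0],
    [[0.3, 0.37, 0], -2.96, 0],
    [[0.3, 0.39, 0], -2.96, 0],
    [[0.31, 0.4, 0], -2.96, 0],
    [[0.32, 0.42, 0], -2.96, 0]
  ]
}}

```text
clock: 4.9
tcp_pos: [0.4897, -0.088, 0.0679]
eef_rot: [0.926, 0.376, -0.0, 0.001]
force: [-5.2, -4.0, 7.4]
width: 0.0123
finger_force: 39.2
```

{"api": "send_rows", "payload": {
  "plan": [
    [[0.32, 0.44, 0], -2.96, 0],
    [[0.33, 0.45, 0], -2.96, 0],
    [[0.33, 0.47, 0], -2.96, 0],
    [[0.33, 0.49, 0], -2.96, 0],
    [[0.33, 0.5, 0], -2.96, 0]
  ]
}}

```text
clock: 5.4
tcp_pos: [0.5184, -0.0906, 0.0679]
eef_rot: [0.87, 0.493, -0.0, 0.001]
force: [-4.4, -5.0, 6.3]
width: 0.0124
finger_force: 39.1
```

Run:
```python
from h import *
a=robot.get_image("top")[130:235,280:405]; b=robot.get_image("scene")[120:265,265:390]
A=cv2.resize(a,(500,420),interpolation=cv2.INTER_CUBIC);B=cv2.resize(b,(300,420*1),interpolation=cv2.INTER_CUBIC)
cv2.imwrite("pics/d.png",np.hstack([A,B])); s=robot.state();print(s["tcp_pos"],s["force"],s["wrist_torque"],s["q"])
```

```text
[ 0.51896896 -0.09048024  0.06789666] [-1.79162823 -3.40061347  8.23002559] [-0.43259396  0.40533797  0.22171924] [-3.94729238e-01  5.04057058e-01  1.68579577e+00 -1.19809505e-03
  9.48721323e-01  1.47925128e-01]
```

View pics/d.png

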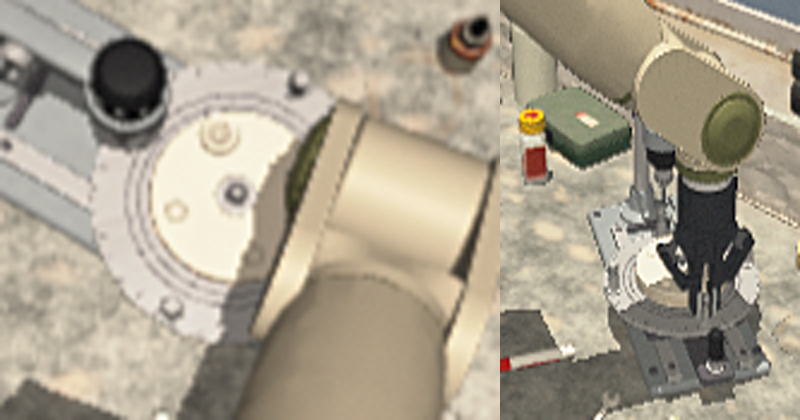

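The mould has turned and moved in as planned: the stud is now at crop (235,192), the collar at (220,135), and the arm is clear of the drill. Carrying on.

{"api": "send_rows", "payload": {
  "plan": [
    [[0.33, 0.52, 0], -2.96, 0],
    [[0.33, 0.54, 0], -2.96, 0],
    [[0.33, 0.55, 0], -2.96, 0],
    [[0.33, 0.57, 0], -2.96, 0],
    [[0.32, 0.58, 0], -2.96, 0]
  ]
}}

```text
clock: 6.0
tcp_pos: [0.5504, -0.0875, 0.0679]
eef_rot: [0.8, 0.6, -0.0, 0.001]
force: [-3.6, -5.6, 7.1]
width: 0.0121
finger_force: 39.6
```

{"api": "send_rows", "payload": {
  "plan": [
    [[0.32, 0.6, 0], -2.96, 0],
    [[0.31, 0.62, 0], -2.96, 0],
    [[0.31, 0.63, 0], -2.96, 0],
    [[0.3, 0.65, 0], -2.96, 0],
    [[0.29, 0.66, 0], -2.96, 0]
  ]
}}

```text
clock: 6.5
tcp_pos: [0.5843, -0.0782, 0.0679]
eef_rot: [0.716, 0.698, -0.0, 0.002]
force: [-2.7, -6.0, 5.6]
width: 0.0126
finger_force: 39.5
```

{"api": "send_rows", "payload": {
  "plan": [
    [[0.29, 0.68, 0], -2.96, 0],
    [[0.28, 0.69, 0], -2.96, 0],
    [[0.27, 0.7, 0], -2.96, 0],
    [[0.26, 0.72, 0], -2.96, 0],
    [[0.25, 0.73, 0], -2.96, 0]
  ]
}}

```text
clock: 7.0
tcp_pos: [0.6183, -0.0621, 0.0679]
eef_rot: [0.62, 0.785, -0.0, 0.002]
force: [-2.1, -5.4, 4.7]
width: 0.0129
finger_force: 39.6
```

{"api": "send_rows", "payload": {
  "plan": [
    [[0, 0, 0], 0, 0],
    [[0, 0, 0], 0, 0],
    [[0, 0, 0], 0, 0]
  ]
}}

```text
clock: 7.3
tcp_pos: [0.6182, -0.0618, 0.0679]
eef_rot: [0.621, 0.784, 0.0, 0.002]
force: [-1.7, -4.3, 5.9]
width: 0.0125
finger_force: 39.8
```

Run:
```python
from h import *
T=robot.get_image("top");S=robot.get_image("scene");cv2.imwrite("pics/t1.png",T);cv2.imwrite("pics/s1.png",S)
A=cv2.resize(T[105:225,250:370],(480,480),interpolation=cv2.INTER_CUBIC);B=cv2.resize(S[145:225,300:353],(318,480),interpolation=cv2.INTER_CUBIC)
cv2.imwrite("pics/e.png",np.hstack([A,B])); s=robot.state();print(s["tcp_pos"],s["force"],s["finger_force"])
```

```text
[ 0.61814524 -0.06177116  0.06792401] [-0.33351128 -4.40276348  5.68216835] 39.74418453115504
```

View pics/e.png

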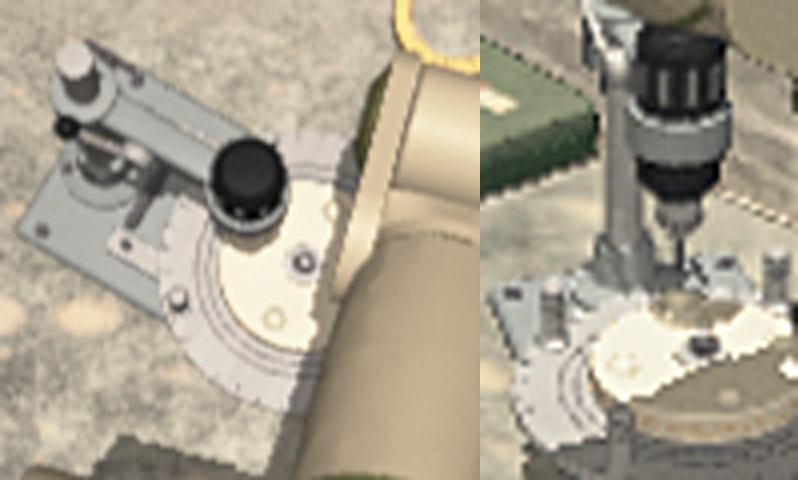

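Top half of e.png (4x): stud at (304,261), post_2 at (180,300), domes at (275,318) and (331,210). Scene half (6x): stud at (225,340), collar under the bit at about (215,307), bit tip at about (202,270). Next I compute the offsets.

Run:
```python
from h import *
np.set_printoptions(precision=4,suppress=True)
A=lambda x,y:((x+.5)/4-.5+250,(y+.5)/4-.5+105)
B=lambda x,y:((x+.5)/6-.5+300,(y+.5)/6-.5+145)
st=onz("top",A(304,259),.092)[:2]; p2=onz("top",A(180,299),.096)[:2]
d1=onz("top",A(275,317),.081)[:2];d2=onz("top",A(331,209),.081)[:2]
an=lambda v:(np.degrees(np.arctan2(v[1],v[0])),np.hypot(*v))
print("stud",st,"p2",p2,"p2-st",an(p2-st),"d1",an(d1-st),"d2",an(d2-st))
P3=np.array([.6182,-.0618]);print("p3-p2",an(P3-p2),"mid",(P3+p2)/2,"P3-st",an(P3-st))
tip=np.array([.620,.0775]);print("tip-st",an(tip-st))
print("scene: stud",onz("scene",B(225,340),.092),"collar",onz("scene",B(215,307),.085),"tip",onz("scene",B(202,270),.103))
print(two(A(304,259),B(225,340)))
for X in ([.62,.0775,.103],[.62,.0775,.085]): print(proj("scene",np.array(X)))
S=cv2.imread("pics/s1.png");T=cv2.imread("pics/t1.png")
cv2.imwrite("pics/f.png",np.hstack([cv2.resize(S[175:210,318:353],(400,400),interpolation=cv2.INTER_CUBIC),cv2.resize(S[195:205,330:340]*0,(10,400))]))
```

```text
stud [0.5937 0.0348] p2 [0.5636 0.1286] p2-st (np.float64(107.79675294166007), np.float64(0.09850238166403055)) d1 (np.float64(152.05713867709022), np.float64(0.047829347203165305)) d2 (np.float64(-28.139477628901467), np.float64(0.04640788727909568))
p3-p2 (np.float64(-73.98429055053425), np.float64(0.19804856125429168)) mid [0.5909 0.0334] P3-st (np.float64(-75.744978619703), np.float64(0.09964080903046174))
tip-st (np.float64(58.351940393503845), np.float64(0.0501912893013673))
scene: stud [0.588  0.0261 0.092 ] collar [0.6206 0.0636 0.085 ] tip [0.6248 0.078  0.103 ]
(array([0.5957, 0.034 , 0.0852]), np.float64(0.0015864366256349203))
[332.4465 190.1181]
[332.4394 194.4767]
```

View pics/f.png

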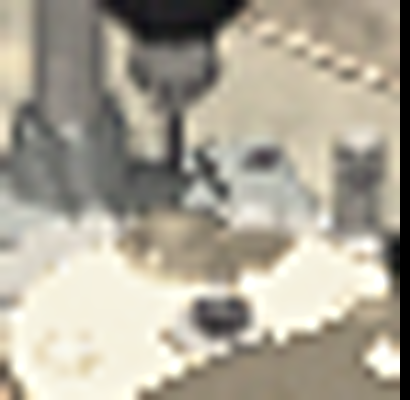

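Run:
```python
from h import *
np.set_printoptions(precision=4,suppress=True)
B=lambda x,y:((x+.5)/6-.5+300,(y+.5)/6-.5+145)
b=lambda x,y:((x+.5)/4-.5+290,(y+.5)/4-.5+120)
an=lambda v:(round(np.degrees(np.arctan2(v[1],v[0])),2),round(np.hypot(*v[:2]),4))
q=[onz("scene",B(*p),.096) for p in((73,283),(298,253),(142,410))]
print(q,"p2->p4",an(q[1]-q[2]),"should be 13.3; initial",an(onz("scene",b(333,378),.096)-onz("scene",b(98,347),.096)),"(-60.65)")
print("p1-p2",an(q[0]-q[2]),"p1-p4",an(q[0]-q[1]))
S=cv2.imread("pics/s1.png");S0=cv2.imread("pics/scene0.png");T=cv2.imread("pics/t1.png");T0=cv2.imread("pics/top0.png")
def crop(im,cx,cy,r=16,k=12.25):
    c=im[cy-r:cy+r,cx-r:cx+r]; c=cv2.resize(c,(392,392),interpolation=cv2.INTER_CUBIC).astype(float)
    return c
def gam(c): return (255*np.clip(c/255,0,1)**1.0)
def stretch(c,lo,hi): return np.clip((c-lo)/(hi-lo)*255,0,255)
s=stretch(crop(S,334,196,12),70,235); s[:, ::]=s
u,v=proj("scene",np.array([.62,.0775,.085])); print(u,v)
t=np.hstack([s,stretch(crop(T,326,170,30),80,255)])
cv2.imwrite("pics/g.png",t.astype(np.uint8))
```

```text
[array([0.57  , 0.1322, 0.096 ]), array([0.6887, 0.0577, 0.096 ]), array([0.4972, 0.0051, 0.096 ])] p2->p4 (np.float64(15.35), np.float64(0.1986)) should be 13.3; initial (np.float64(-60.94), np.float64(0.1997)) (-60.65)
p1-p2 (np.float64(60.18), np.float64(0.1464)) p1-p4 (np.float64(147.9), np.float64(0.1401))
332.4394341091035 194.47669966102154
```

View pics/g.png

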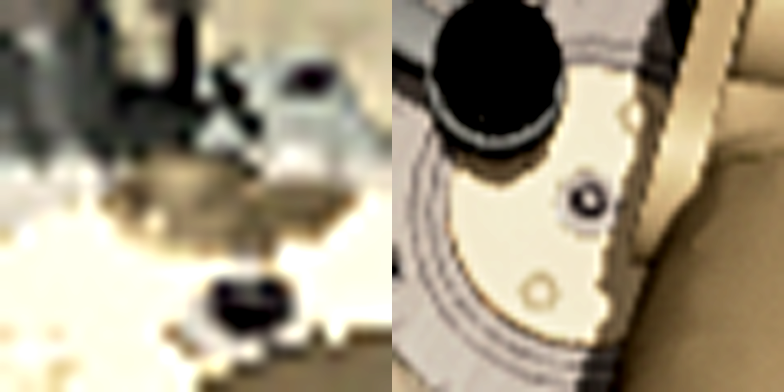

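The collar spans about 105–285 in the left panel, so its centre lines up with the bit (x≈188) to within about 2 mm. The bearings show the turn about 1.5–2° over, and the axis about 2 mm short. A small correction: push 2 mm in and turn back 1.5°.

{"api": "send_rows", "payload": {
  "plan": [
    [[0.07, -0.06, 0], 0.75, 0],
    [[0.07, -0.06, 0], 0.75, 0],
    [[0, 0, 0], 0, 0],
    [[0, 0, 0], 0, 0]
  ]
}}

```text
clock: 7.8
tcp_pos: [0.6166, -0.061, 0.0679]
eef_rot: [0.631, 0.775, -0.0, 0.002]
force: [-1.2, -6.0, 6.7]
width: 0.0124
finger_force: 39.8
```

Run:
```python
from h import *
T=robot.get_image("top");S=robot.get_image("scene");cv2.imwrite("pics/t2.png",T)
s=robot.state();print(s["tcp_pos"],s["force"],s["finger_force"])
f=lambda im,x0,y0,x1,y1,w,h:cv2.resize(im[y0:y1,x0:x1],(w,h),interpolation=cv2.INTER_CUBIC)
cv2.imwrite("pics/h.png",np.hstack([f(T,285,140,345,200,480,480),f(S,310,180,350,240,320,480)]))
```

```text
[ 0.61657345 -0.06100996  0.06792886] [-2.50570866 -6.53200558  5.56765288] 39.757100951392204
```

View pics/h.png

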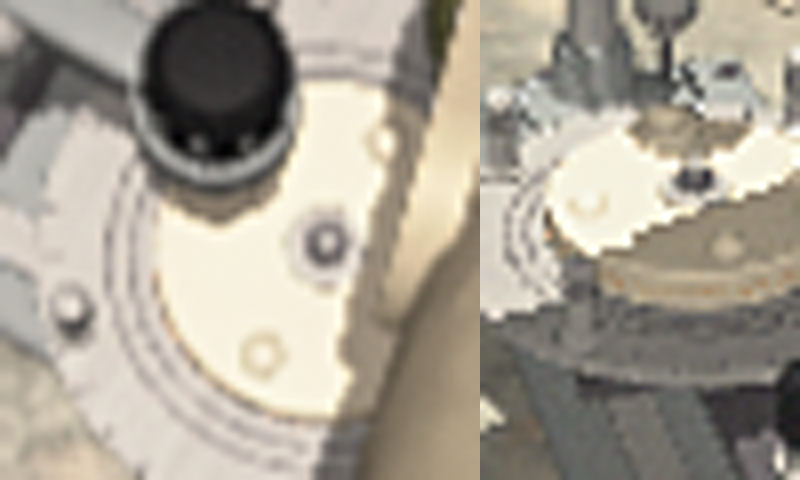

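Top half (8x): stud (325,242), domes (262,355) and (385,142), post_1 (75,302). Scene half: domes (588,203) and (727,245), stud (695,178), bit x≈667.

Run:
```python
from h import *
np.set_printoptions(precision=4,suppress=True)
A=lambda x,y:((x+.5)/8-.5+285,(y+.5)/8-.5+140)
B=lambda x,y:((x-480+.5)/8-.5+310,(y+.5)/8-.5+180)
a0=lambda x,y:((x+.5)/4.5-.5+245,(y+.5)/4.5-.5+105)
b0=lambda x,y:((x+.5)/4-.5+290,(y+.5)/4-.5+120)
an=lambda v:round(np.degrees(np.arctan2(v[1],v[0])),2)
z=.082
t=[onz("top",A(*p),z)[:2] for p in((262,355),(385,142))]; i=[onz("top",a0(*p),z)[:2] for p in((395,336),(532,373))]
print("dome mid now",sum(t)/2,"init",sum(i)/2,"bearing",an(t[1]-t[0]),an(i[1]-i[0]),np.hypot(*(t[1]-t[0])),np.hypot(*(i[1]-i[0])))
st=onz("top",A(325,241),.092)[:2];p=onz("top",A(75,302),.096)[:2];print("stud",st,"post1 brg",an(p-st),np.hypot(*(p-st)))
s=[onz("scene",B(*p),z)[:2] for p in((588,203),(727,245))]
print("scene domes",s,"brg L->opp",an(s[1]-s[0]),np.hypot(*(s[1]-s[0])))
print("scene tip",onz("scene",B(667,82),.103))
```

```text
dome mid now [0.592  0.0362] init [ 0.5515 -0.0315] bearing -30.6 -106.14 0.09512039155048213 0.09555501849321366
stud [0.5927 0.0361] post1 brg 103.6 0.0971744981159088
scene domes [array([0.5491, 0.0561]), array([ 0.5648, -0.0105])] brg L->opp -76.72 0.06837159631347255
scene tip [0.6228 0.0777 0.103 ]
```

The bearings now average about 58.9° against 58.3° wanted, and the axis is about 48.5 mm from the bit. Both are within tolerance and the grip is at 39.8 N, so I'm handing in.

```bash
python3 -c "
from station import robot
print(robot.sign_off())"
```

```text
the job is handed in; nothing more can be done
None
```

I handed the job in with the dimple an estimated 1–3 mm from under the bit tip (limit 5 mm) and the gripper still holding post_3 at about 40 N; the sign-off gave no verdict.

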